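# Put the ward's emergency torch back on charge

### The arm

A 7-joint arm with a two-finger parallel gripper is mounted at the origin on the work surface. World frame = base frame: x ahead of the robot, y to its left, z up, the work surface at z = 0. Lengths are in m, angles in rad, forces in N, time in s.
With the tool pointing down it reaches from about 0.35 to 0.9 m from the base axis. Payload 19.9 kg.
Tool frame: the origin (TCP) lies between the finger pads; the fingertips stand 19 mm ahead of it and the grasp point (between the pads) is the TCP; z points along the fingers, y is the direction in which the jaws open and shut (so a half turn about z gives the same grasp; the last joint's range is limited). The gripper opens to 94 mm and grips with 3 to 60 N. Pads are 16 mm wide; open, the fingers measure 119 mm over their backs; the gripper's body (75 mm by 177 mm) begins 78 mm behind the grasp point.
Start: joints at [-1.218, 0.417, -0.01, 1.614, 0.005, 1.111, -0.053], TCP at [0.24, 0.577, 0.224] pointing down, gripper open.
Joint ranges: [-2.81, 2.81], [-0.39, 2.02], [-1.27, 1.25], [0.06, 2.57], [-1.19, 4.33], [0.19, 2], [-2.82, 2.82]. Speed limits (rad/s): [1.89, 1.89, 2.39, 2.39, 3.01, 3.01, 3.01].

### API

Orientations are given as a 3x3 rotation matrix whose columns are the frame's x, y, z axes.
In Python, from rig import robot gives the robot as it stands. Calls block until the motion is done:
- robot.move_ptp(position, orientation): joint-space move of the TCP to a pose.
- robot.move_linear(position, velocity=0.15, frame=None, threshold=None): straight line of the TCP; frame=None keeps the orientation; velocity is the mean speed in m/s. With threshold (N) it stops when the force on the tool has changed by that much, and returns True; else False.
- robot.goto_joints(angles): joint-space move.
- robot.gripper_to(opening): finger opening in m; the grip force is fixed at half the most; returns when the fingers have stopped.
- robot.pause(seconds).
- robot.ik(position, orientation): joint angles nearest the present ones, or None.
- robot.get_state(): the state.
- robot.grab_frame(name): name is "side" or "top"; returns the picture (384x512x3 uint8, red, green, blue); there is no depth.
- robot.camera_info(name): a dict with "fx", "fy", "cx", "cy" (pixels), "dist" ([k1, k2, p1, p2, k3] as OpenCV has them; the pictures are not rectified), "rvec" (rotation vector, rad) and "tvec" (3), from world to camera coordinates, as OpenCV has them. Camera axes: x right, y down, z forward; pixel columns grow to the right and rows downward; lengths in m; the calibration is good to about 2 mm. A picture is of the moment at which its call begins. camera_info takes no time and is no camera call.
A pose or a line that the arm cannot do raises robot.PlanningError and nothing moves.
- robot.sign_off(): hands the job in, once; it reports no verdict.
The state is a dict: "time": time; "qpos": joint angles; "joint_vel": joint speeds; "effort": joint torques, N m; "ee_pos": TCP position; "tool_rot": TCP orientation; "force": force on the tool from outside, world axes, zero at the start; "moment": the same for the moment, N m; "opening": finger opening in m.
Only numpy, scipy, OpenCV 4.12 (cv2) and the standard library are available. Lean on these libraries where they do the work, as an engineer would, in place of code of your own. Each camera call takes 0.05 s, during which the arm holds its last target.

### The job

Put the yellow emergency torch back on charge: lay it along the mouths of the cradle's two spring clips, tail towards the end block but clear of the sprung contact, and press it fully home in both clips. Then slide it back along the clips until its tail has pushed the contact right in. Press no harder than the clips need and do not ram the end block; let go, and leave the mouse, the note block and the sanitiser bottle where they are.

Things in the scene. Friction and masses are not known exactly. Their poses are not given: they have to be found in the camera images.
- torch: Yellow torch, 220 mm long, 0.2 to 0.4 kg, loose, lying level with its axis 17 mm above the desk. Origin: on the axis at mid-barrel; x runs along the axis to the lens. Smooth yellow barrel, 26 mm diameter, x = -75 to 75 mm: grip it here; the clips take it here. Black hexagons 34 mm across flats at x = -100 to -75 (tail cap) and 75 to 93; round head, 34 mm, to x = 120. Its roll does not matter.
- torch_tail (a point): Centre of the torch's flat tail face (torch x = -100 mm), with the brass charging ring.
- torch_lens (a point): Centre of the torch's flat lens face (torch x = +120 mm). Push here, or grip the barrel, to slide the torch home.
- cradle: Grey charging cradle screwed to the desk; base plate 66 mm wide, 8 mm thick, x = -155 to +60 mm. Origin: on the desk, midway between the two clips; x points from the end block to where the torch's head belongs, z up. It is damaged if the torch bears on a clip's seat with over 30 N or on the end block with over 25 N. Home in the clips, the torch slides with 4 to 9 N of friction and stays where it is left.
- clip_rear (a point): Where the torch's axis lies when home in the rear clip: cradle x = -42 mm, 42 mm above the desk. The C-shaped steel clip is 14 mm long in x, open upwards; lips 22 mm apart, flares 35 mm apart at their tops 59 mm above the desk. Laid on the lips, the torch's axis is 56 mm high; pressed with about 7 to 12 N per clip it snaps in at about 50 mm and is drawn down to its seat.
- clip_front (a point): The same in the front clip: cradle x = +42 mm, 42 mm above the desk. 70 mm of barrel lie free between the clips. While being snapped in, the torch's origin should be at cradle x = 14 to 22 mm: nearer the end block its tail meets the contact, farther out its tail cap meets the rear clip.
- contact (a joint): Sprung brass contact, 9 mm diameter, on the torch's axis line in the face of the end block: 0 when free, 5 mm out of the face; 0.005 when flush, the tail then bearing on the block; pushes back 1 to 2 N. The block (26 x 34 mm, 58 mm high, black nut on top) is clamped in a slot, its face anywhere from cradle x = -115 to -95 mm: this is not measured, find it by feel.
- mouse: Black computer mouse, 106 x 60 x 34 mm, loose. Origin: centre of its underside. Leave alone.
- notes: Block of blue note paper, 76 x 76 x 34 mm, loose. Origin: centre of its underside. Leave alone.
- sanitiser: Small clear bottle of hand sanitiser with a blue cap, 48 mm diameter, 125 mm tall, standing loose. Origin: centre of its underside. Leave alone.
Mind the look-alikes: they are no part of the job. Leave any blue or green look-alike of the torch alone.

How it is judged:
On the way:
1. the torch is home in both clips, tail towards the end block (x of torch_tail in the frame of cradle below -0.06 m and z of torch_tail in the frame of cradle between 0.0395 and 0.0445 m and z of torch_lens in the frame of cradle between 0.0395 and 0.0445 m and y of torch in the frame of cradle between -0.0025 and 0.0025 m and angle between the x axis of torch and the x axis of cradle, either way round below 0.04 rad), for 0.2 s.
At the end, for the whole second after the job is handed in: The torch lies still and released, fully home in both clips (axis level within 2.5 mm of its 42 mm height at both ends, within 2.5 mm of the cradle's centre line and within 0.04 rad of it), tail towards the end block, and its tail holds the sprung contact pushed in by more than 3.5 of its 5 mm (value of joint contact above 0.0035 m and x of torch_tail in the frame of cradle below -0.09 m and z of torch_tail in the frame of cradle between 0.0395 and 0.0445 m and z of torch_lens in the frame of cradle between 0.0395 and 0.0445 m and y of torch in the frame of cradle between -0.0025 and 0.0025 m and angle between the x axis of torch and the x axis of cradle, either way round below 0.04 rad and linear speed of torch below 0.01 m/s); the robot touches nothing.
It fails at once if the torch was pressed down on a clip's saddle with more than 30 N (contact force between torch and cradle_c1 above 30 N or contact force between torch and cradle_c2 above 30 N).
It fails at once if the torch was pushed against the end block with more than 25 N (contact force between torch and block_c0 above 25 N).
It fails at once if the mouse was moved by more than 20 mm (distance of mouse from where it was at the start of the episode above 0.02 m).
It fails at once if the note block was moved by more than 20 mm (distance of notes from where it was at the start of the episode above 0.02 m).
It fails at once if the sanitiser bottle was moved by more than 20 mm or tipped (distance of sanitiser from where it was at the start of the episode above 0.02 m or angle between sanitiser's own z axis and vertical above 0.3 rad).
It also fails if it takes over 53 s, if anything falls off the work surface, if the arm or the gripper's body presses on something with over 40 N, if the wrist force passes 120 N, or if a joint passes its speed limit or range.

## Working session

There is one attempt and no reset: what is moved stays moved. The work goes in short steps, each a Python script; the robot and the scene stay as the last script left them, time stands still between calls to the robot, and variables do not carry over. Pictures are saved under pics/ and viewed, and the job is handed in when it is done.

```bash
ls; mkdir -p pics
python3 - <<'E'
from rig import robot
import cv2
for n in("top","side"):
    f=robot.grab_frame(n); cv2.imwrite(f"pics/{n}0.png",f[:,:,::-1]); print({k:(v if not hasattr(v,'tolist') else v.tolist()) for k,v in robot.camera_info(n).items()})
s=robot.get_state(); print(s['time'],s['ee_pos'],s['tool_rot'],s['opening'],s['force'])
E
```

```text
pics
{'fx': 429.39011558331464, 'fy': 429.39011558331464, 'cx': 255.83058988524644, 'cy': 192.00742766785822, 'dist': [0.027355251088502397, 0.0, 0.0, 0.0, 0.0], 'rvec': [2.163501468254015, -2.2265724202928716, 0.049094691640628664], 'tvec': [0.02389541873262914, 0.5240116886743462, 1.4881165463124733]}
{'fx': 478.33089351076234, 'fy': 478.33089351076234, 'cx': 265.73320103358475, 'cy': 188.90606410690987, 'dist': [0.0474718237178031, 0.0, 0.0, 0.0, 0.0], 'rvec': [2.31765057529925, -0.6964543112605175, 0.2921150061132489], 'tvec': [-0.42691784462993543, 0.25882510510168644, 1.4255724491045885]}
0.1 [0.2396916  0.57688358 0.2238932 ] [[-9.23475027e-01  3.83658400e-01 -3.27402506e-04]
 [ 3.83658530e-01  9.23474474e-01 -1.01389872e-03]
 [-8.66429020e-05 -1.06192091e-03 -9.99999432e-01]] 0.09376954342396933 [0.64648126 0.00328848 0.01303013]
```

View pics/top0.png

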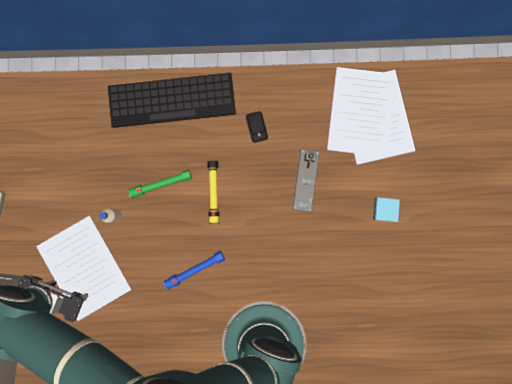

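View pics/side0.png

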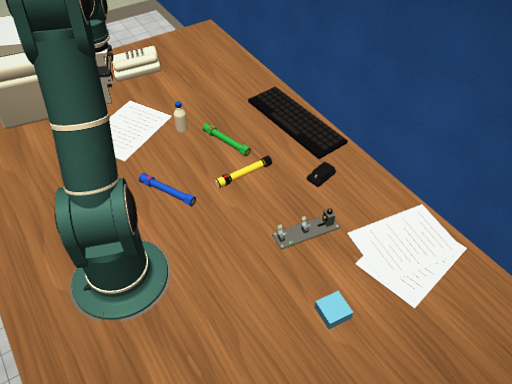

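Run:
```python
import cv2,numpy as np
t=cv2.imread('pics/top0.png');s=cv2.imread('pics/side0.png')
a=cv2.resize(t[150:235,190:240],None,fx=7,fy=7,interpolation=cv2.INTER_CUBIC)
b=cv2.resize(t[140:225,280:330],None,fx=7,fy=7,interpolation=cv2.INTER_CUBIC)
cv2.imwrite('pics/c1.png',np.hstack([a,b]))
a=cv2.resize(s[150:195,205:285],None,fx=6,fy=6,interpolation=cv2.INTER_CUBIC)
b=cv2.resize(s[200:250,265:345],None,fx=6,fy=6,interpolation=cv2.INTER_CUBIC)
cv2.imwrite('pics/c2.png',np.vstack([a,b]))
```

```text
(no output)
```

View pics/c1.png

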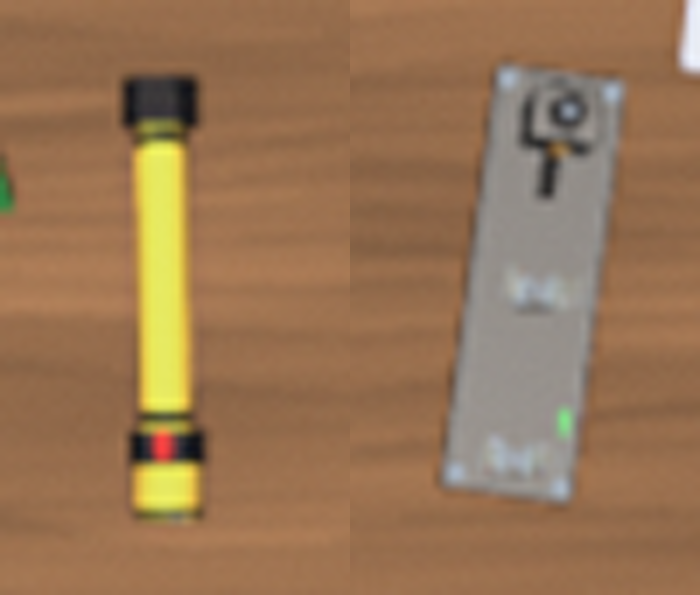

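View pics/c2.png

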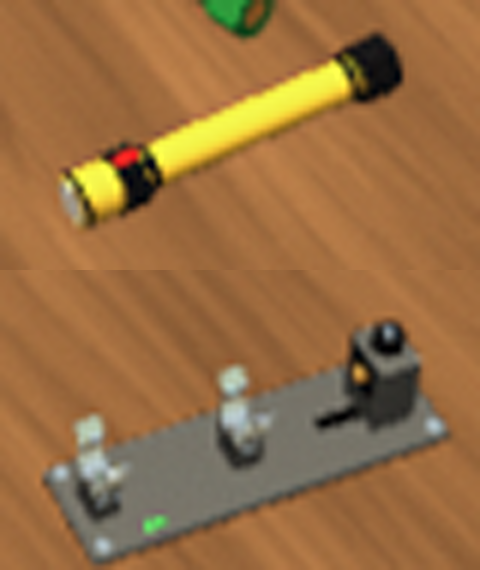

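```bash
cat > h.py <<'E'
import cv2,numpy as np
from rig import robot
def ray(n,px):
    c=robot.camera_info(n);K=np.array([[c['fx'],0,c['cx']],[0,c['fy'],c['cy']],[0,0,1]])
    u=cv2.undistortPoints(np.array(px,float).reshape(-1,1,2),K,np.array(c['dist'])).reshape(-1,2)
    R=cv2.Rodrigues(np.array(c['rvec']))[0];o=-R.T@np.array(c['tvec'])
    return o,np.c_[u,np.ones(len(u))]@R
def plane(n,px,z):
    o,d=ray(n,px);return o+d*((z-o[2])/d[:,2])[:,None]
def proj(n,P):
    c=robot.camera_info(n);K=np.array([[c['fx'],0,c['cx']],[0,c['fy'],c['cy']],[0,0,1]])
    return cv2.projectPoints(np.array(P,float).reshape(-1,1,3),np.array(c['rvec']),np.array(c['tvec']),K,np.array(c['dist']))[0].reshape(-1,2)
E
python3 - <<'E'
from h import *
np.set_printoptions(precision=4,suppress=True)
for n in('top','side'):
    im=cv2.imread(f'pics/{n}0.png');hsv=cv2.cvtColor(im,cv2.COLOR_BGR2HSV)
    y=cv2.inRange(hsv,(22,120,100),(35,255,255))
    k,l,st,ce=cv2.connectedComponentsWithStats(y)
    for i in range(1,k):
        if st[i,4]>40: print(n,'yellow',st[i],ce[i],plane(n,ce[i],.017))
    # torch silhouette: yellow or dark in ROI
    x0,x1,y0,y1=(195,235,150,235) if n=='top' else (205,285,150,195)
    m=np.zeros(im.shape[:2],np.uint8)
    d=(hsv[...,2]<70)|(y>0)
    m[y0:y1,x0:x1]=d[y0:y1,x0:x1]*255
    m=cv2.morphologyEx(m,cv2.MORPH_CLOSE,np.ones((5,5)))
    c=max(cv2.findContours(m,cv2.RETR_EXTERNAL,cv2.CHAIN_APPROX_NONE)[0],key=cv2.contourArea)
    r=cv2.minAreaRect(c);b=cv2.boxPoints(r);print(n,'torch rect',r,plane(n,b,.017))
    # plate grey
    x0,x1,y0,y1=(285,325,140,218) if n=='top' else (265,345,200,250)
    m=np.zeros(im.shape[:2],np.uint8);m[y0:y1,x0:x1]=(hsv[...,1]<70)[y0:y1,x0:x1]*255
    m=cv2.morphologyEx(m,cv2.MORPH_CLOSE,np.ones((5,5)))
    c=max(cv2.findContours(m,cv2.RETR_EXTERNAL,cv2.CHAIN_APPROX_NONE)[0],key=cv2.contourArea)
    r=cv2.minAreaRect(c);b=cv2.boxPoints(r);P=plane(n,b,.008);print(n,'plate',r,b,'\n',P,P.mean(0),[np.linalg.norm(P[i]-P[i-1]) for i in range(4)])
E
```

```text
top yellow [210 167   7  42 262] [212.7252 188.7557] [[0.54   0.1587 0.017 ]]
top yellow [210 216   8   8  60] [213.3667 219.2667] [[0.4337 0.159  0.017 ]]
top torch rect ((213.04823303222656, 191.9598388671875), (62.06650161743164, 9.11589527130127), 88.87670135498047) [[0.6376 0.1733 0.017 ]
 [0.6373 0.1415 0.017 ]
 [0.4207 0.1425 0.017 ]
 [0.421  0.1741 0.017 ]]
top plate ((305.7248840332031, 180.0633087158203), (18.899410247802734, 60.99355697631836), 7.594643592834473) [[292.3275 209.0437]
 [300.3886 148.5851]
 [319.1223 151.0829]
 [311.0611 211.5415]] 
 [[ 0.4614 -0.117   0.008 ]
 [ 0.6731 -0.1523  0.008 ]
 [ 0.6623 -0.2178  0.008 ]
 [ 0.4508 -0.1821  0.008 ]] [ 0.5619 -0.1673  0.008 ] [np.float64(0.06595430370369008), np.float64(0.21465047202881743), np.float64(0.06637606892169724), np.float64(0.21449462512627304)]
side yellow [229 160  36  19 208] [246.6298 168.8269] [[0.5416 0.1649 0.017 ]]
side yellow [217 176   9   9  52] [221.0192 180.    ] [[0.437  0.1669 0.017 ]]
side torch rect ((243.67955017089844, 171.00210571289062), (9.935415267944336, 58.85322952270508), 65.65890502929688) [[0.4222 0.1845 0.017 ]
 [0.6494 0.185  0.017 ]
 [0.6352 0.1374 0.017 ]
 [0.4126 0.1393 0.017 ]]
side plate ((304.3138427734375, 227.61312866210938), (23.40939712524414, 65.10205078125), 70.01689147949219) [[269.7226 227.7372]
 [330.9051 205.489 ]
 [338.9051 227.489 ]
 [277.7226 249.7372]] 
 [[ 0.4655 -0.0951  0.008 ]
 [ 0.6916 -0.1293  0.008 ]
 [ 0.654  -0.2166  0.008 ]
 [ 0.4379 -0.1802  0.008 ]] [ 0.5623 -0.1553  0.008 ] [np.float64(0.08940572304884413), np.float64(0.22870458888101108), np.float64(0.09502818855964083), np.float64(0.21910486775021487)]
```

```bash
cat >> h.py <<'E'
np.set_printoptions(precision=4,suppress=True)
def rot(u):
    x=np.array([u[0],u[1],0.]);x/=np.linalg.norm(x);z=np.array([0,0,-1.]);return np.c_[x,np.cross(z,x),z]
UC=np.array([-0.9862,0.1654,0]);OC=np.array([0.5151,-0.1594,0]);VC=np.array([-UC[1],UC[0],0])
def cr(x,y=0,z=0): return OC+x*UC+y*VC+np.array([0,0,z])
UT=np.array([-1,.004,0]);OT=np.array([0.539,0.158,0])
E
python3 - <<'E'
from h import *
for n in('top','side'):
    im=cv2.imread(f'pics/{n}0.png');s=5
    x0,x1,y0,y1=(200,330,140,230) if n=='top' else (210,350,145,255)
    o=cv2.resize(im[y0:y1,x0:x1],None,fx=s,fy=s,interpolation=cv2.INTER_CUBIC)
    pts=[cr(60,0)]*0+[cr(x,y,.059) for x in(-.049,-.035,.035,.049) for y in(-.0175,.0175)]+[cr(x,y,.008) for x in(-.155,.06) for y in(-.033,.033)]+[OT+np.array([0,0,.017])+UT*x for x in(-.1,-.075,.075,.093,.12)]
    for p in proj(n,pts):
        q=(int((p[0]-x0+.5)*s),int((p[1]-y0+.5)*s));cv2.drawMarker(o,q,(255,0,255),cv2.MARKER_CROSS,7,1)
    cv2.imwrite(f'pics/ov_{n}.png',o)
print('bottle',plane('top',[[108,215]],.06), 'ik',robot.ik(OT-.018*UT+[0,0,.021],rot(UT)),robot.ik(cr(0,0,.046),rot(UC)))
E
```

```text
bottle [[0.459  0.5089 0.06  ]] ik [-0.4351  0.6072  0.1362  1.8675 -0.1243  0.6751  1.3409] [-0.1591  0.5639  0.5077  1.9706 -0.4106  0.7087  2.0042]
```

View pics/ov_top.png

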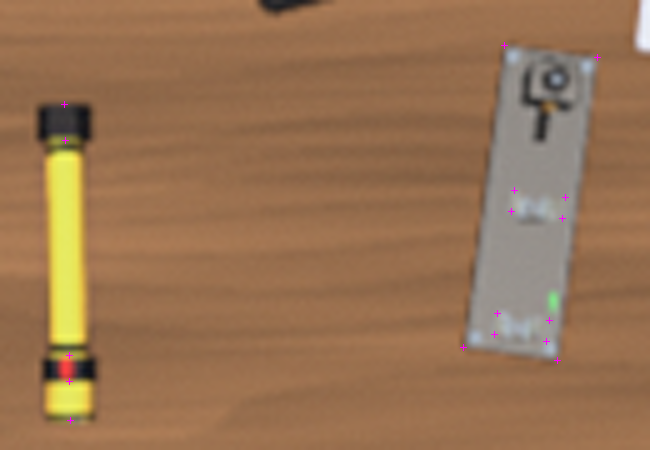

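View pics/ov_side.png

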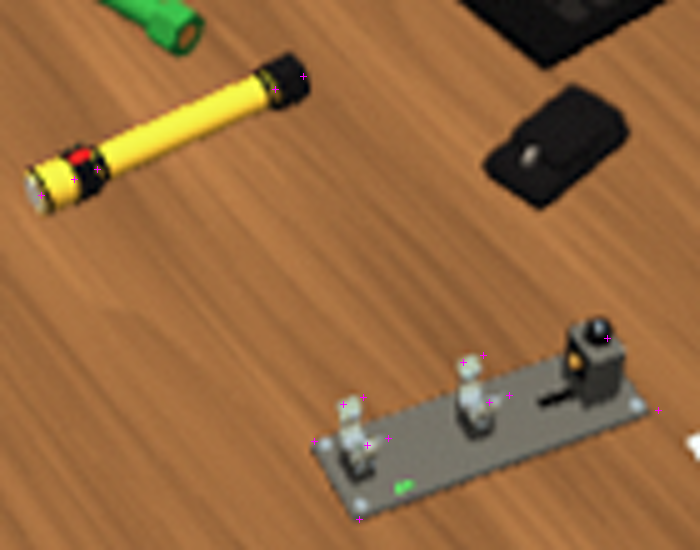

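Run:
```python
from h import *
def prof(n,P):
    im=cv2.imread(f'pics/{n}0.png').astype(np.float32)
    p=proj(n,P).astype(np.float32)
    v=cv2.remap(im,p[None,:,0],p[None,:,1],cv2.INTER_LINEAR)[0]
    return v[:,2]-v[:,0]   # R-B: wood high, grey ~0
def cross(xs,v,lo,hi):
    m=(xs>=lo)&(xs<=hi);x=xs[m];w=v[m];t=(w.max()+w.min())/2
    i=np.nonzero((w[:-1]-t)*(w[1:]-t)<0)[0];return [round(float(x[j]+(t-w[j])/(w[j+1]-w[j])*(x[j+1]-x[j]))*1000,1) for j in i]
xs=np.arange(-.2,.1,.001)
for n in('top','side'):
    for y in(-.022,-.01,.0,.01,.022):
        v=prof(n,[cr(x,y,.008) for x in xs]);print(n,'y',y,'far',cross(xs,v,-.17,-.14),'near',cross(xs,v,.045,.078))
    ys=np.arange(-.06,.06,.001)
    for x in(-.13,-.08,-.06,-.02,0,.02):
        v=prof(n,[cr(x,y,.008) for y in ys]);print(n,'x',x,'right',cross(ys,v,-.05,-.022),'left',cross(ys,v,.022,.05))
    xs2=np.arange(-.14,.16,.001)
    for y in(-.008,0,.008):
        v=prof(n,[OT+x*UT+[0,y,.017] for x in xs2]);print(n,'torch',y,cross(xs2,v,-.125,-.09),cross(xs2,v,-.085,-.06),cross(xs2,v,.06,.085),cross(xs2,v,.105,.14))
    for x in(-.05,0,.05):
        v=prof(n,[OT+x*UT+[0,y,.017] for y in ys]);print(n,'torchY',x,cross(ys,v,-.03,0),cross(ys,v,0,.03))
```

```text
top y -0.022 far [-154.9] near [59.2]
top y -0.01 far [-155.3] near [60.1]
top y 0.0 far [-155.3] near [59.5]
top y 0.01 far [-154.9] near [59.4]
top y 0.022 far [-154.9] near [59.9]
top x -0.13 right [-33.3] left [33.4]
top x -0.08 right [-33.4] left [33.6]
top x -0.06 right [-33.7] left [33.3]
top x -0.02 right [-33.4] left [33.9]
top x 0 right [-33.5] left [33.7]
top x 0.02 right [-33.3] left [32.9]
top torch -0.008 [-100.2] [-68.1] [68.4, 72.3, 77.4] [116.0]
top torch 0 [-100.4] [-68.5] [67.1, 73.5] [115.7]
top torch 0.008 [-100.6] [-74.7, -72.9, -68.4] [66.9] [115.5]
top torchY -0.05 [-12.0] [14.3]
top torchY 0 [-12.2] [13.3]
top torchY 0.05 [-12.5] [13.2]
side y -0.022 far [-161.2] near [64.2]
side y -0.01 far [-154.5] near [64.0]
side y 0.0 far [-150.2] near [64.4]
side y 0.01 far [-151.2] near [64.3]
side y 0.022 far [-150.8] near [63.6]
side x -0.13 right [-42.9, -28.4, -24.5] left [34.9]
side x -0.08 right [-33.2] left [35.3]
side x -0.06 right [-39.6, -30.5] left [34.8]
side x -0.02 right [-33.8] left [34.6]
side x 0 right [-33.3] left [35.1]
side x 0.02 right [-47.9, -33.9] left [34.5]
side torch -0.008 [-99.9] [-72.3, -70.7, -65.3] [69.4] [115.1]
side torch 0 [-103.1] [-73.1, -72.8, -67.7] [66.9] [114.0, 133.8]
side torch 0.008 [-106.1] [-70.0] [64.7] [112.9, 129.7]
side torchY -0.05 [-9.7] [21.5]
side torchY 0 [-9.1] [21.5]
side torchY 0.05 [-9.8] [20.6]
```

Run:
```python
from h import *
R=rot(UT);g=OT-.018*UT
robot.move_ptp(g+[0,0,.12],R)
robot.move_linear(g+[0,0,.0215],velocity=.15,threshold=15)
s=robot.get_state();print(s['time'],s['ee_pos'],s['force'])
robot.gripper_to(.0)
s=robot.get_state();print(s['time'],s['ee_pos'],s['force'],s['opening'])
robot.move_linear(g+[0,0,.12],velocity=.2)
s=robot.get_state();print(s['time'],s['ee_pos'],s['force'],s['opening'])
robot.move_ptp(cr(0.001,0,.10),rot(UC))
s=robot.get_state();print(s['time'],s['ee_pos'],s['force'],s['opening'])
for n in("top","side"):
    f=robot.grab_frame(n); cv2.imwrite(f"pics/{n}1.png",f[:,:,::-1])
t=cv2.imread('pics/top1.png')[130:250,240:360];u=cv2.imread('pics/side1.png')[150:270,230:390]
cv2.imwrite('pics/c3.png',np.hstack([cv2.resize(a,None,fx=f,fy=f,interpolation=cv2.INTER_CUBIC) for a,f in((t,4/1.5),(u,4/1.5))]))
```

```text
2.7417 [0.5556 0.1579 0.0193] [-2.5199 -1.0992 10.1481]
3.8083 [0.556  0.1584 0.0193] [-0.178   2.106   7.5383] 0.02571504664594479
4.4667 [0.5564 0.1579 0.1191] [ 0.2857 -0.0335 -3.2269] 0.025424256426936465
5.6833 [ 0.5147 -0.1577  0.0998] [ 0.4961  0.5952 -2.3657] 0.025232726840799316
```

View pics/c3.png

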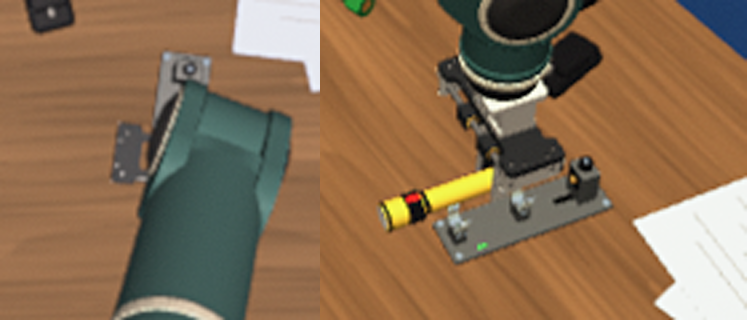

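Run:
```python
from h import *
s=robot.get_state();e=s['ee_pos'];R=s['tool_rot'];u=R[:,0];print(R)
im=cv2.imread('pics/side1.png');x0,x1,y0,y1=250,340,200,255;k=7
o=cv2.resize(im[y0:y1,x0:x1],None,fx=k,fy=k,interpolation=cv2.INTER_CUBIC)
c=e+u*.018-np.array([0,0,.0023])
for p in proj('side',[c+u*x for x in(0,.075,.093,.12)]+[c+u*x+[0,0,h] for x in(.075,.093,.12) for h in(.017,-.017)]):
    cv2.drawMarker(o,(int((p[0]-x0+.5)*k),int((p[1]-y0+.5)*k)),(255,0,255),cv2.MARKER_CROSS,7,1)
cv2.imwrite('pics/c4.png',o)
```

```text
[[-0.9866  0.1629  0.0001]
 [ 0.1629  0.9866  0.0004]
 [ 0.      0.0004 -1.    ]]
```

View pics/c4.png

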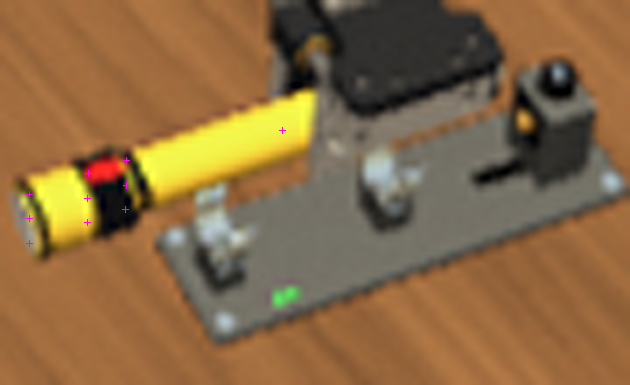

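Run:
```python
from h import *
B=cr(.002)
def go(z,v,th=None):
    r=robot.move_linear(B+[0,0,z],velocity=v,threshold=th);s=robot.get_state();print(r,s['time'],'z',s['ee_pos'][2],'F',s['force'],'M',s['moment'],s['opening'])
go(.063,.1,15)
for z in(.0575,.0555,.0535,.0515,.0495):
    go(z,.02,24)
```

```text
False 6.3 z 0.06308170774351389 F [ 0.1301  0.1939 -1.3591] M [ 0.0322 -0.0592  0.0033] 0.025518452397950617
False 6.725 z 0.0580486038304741 F [3.6081 8.2625 1.1392] M [ 1.875  -0.7394 -0.0185] 0.025489112542557774
False 6.975 z 0.056193379697494626 F [3.7942 8.4545 2.4845] M [ 2.0302 -0.9203 -0.0147] 0.025420624618058347
False 7.225 z 0.054380261284862313 F [5.1039 8.4205 4.2935] M [ 2.1123 -1.2494  0.0078] 0.025608265063811017
False 7.475 z 0.052286153592430655 F [ 7.0629  7.0309 -0.9557] M [ 1.9638 -1.8234  0.0052] 0.025429429531095726
False 7.725 z 0.049890319781520705 F [ 9.1395  7.3496 -7.3875] M [ 1.6961 -2.2603 -0.0315] 0.025374202674225774
```

Run:
```python
from h import *
s=robot.get_state();print(s['force'],s['ee_pos'],cr(.002))
d=s['ee_pos']-OC;print('cradle x,y',d@UC,d@VC)
f=robot.grab_frame('side'); im=np.ascontiguousarray(f[:,:,::-1]);cv2.imwrite('pics/side2.png',im)
cv2.imwrite('pics/c5.png',cv2.resize(im[195:255,250:350],None,fx=7,fy=7,interpolation=cv2.INTER_CUBIC))
```

```text
[ 9.1395  7.3496 -7.3875] [ 0.5148 -0.1577  0.0499] [ 0.5131 -0.1591  0.    ]
cradle x,y 0.0005435457814178008 -0.0015981193700169768
```

View pics/c5.png

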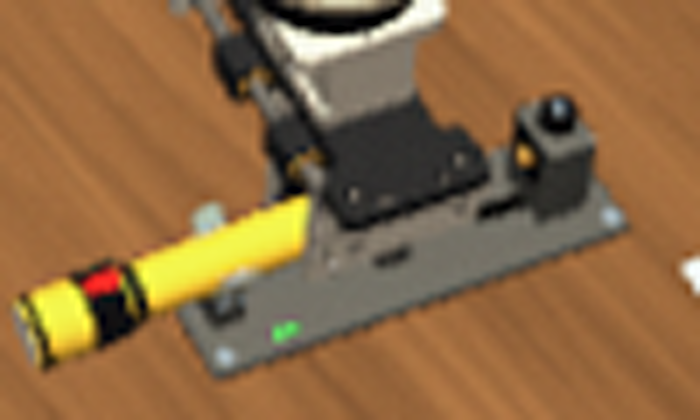

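Run:
```python
from h import *
s=robot.get_state();B=s['ee_pos']*[1,1,0]
def go(z,v,th=None):
    r=robot.move_linear(B+[0,0,z],velocity=v,threshold=th);s=robot.get_state();print(r,s['time'],'p',s['ee_pos'],'F',s['force'],s['opening'])
for z in(.0475,.046,.0445): go(z,.015,20)
```

```text
False 8.125 p [ 0.5152 -0.1575  0.0475] F [ 3.709   3.0647 -6.0266] 0.025214227354038485
False 8.375 p [ 0.5154 -0.1576  0.046 ] F [ 5.7228  2.8574 -6.788 ] 0.02465741359369946
False 8.625 p [ 0.5154 -0.1575  0.0445] F [ 6.0037  3.6955 -5.5252] 0.025001474160637995
```

Run:
```python
from h import *
s=robot.get_state();B=s['ee_pos']*[1,1,0]
for z in(.0437,.043,.0423,.0416,.041):
    r=robot.move_linear(B+[0,0,z],velocity=.01,threshold=15);s=robot.get_state();print(r,s['time'],'p',s['ee_pos'],'F',s['force'],s['opening'])
    if s['force'][2]>8: break
f=robot.grab_frame('side'); im=np.ascontiguousarray(f[:,:,::-1]);cv2.imwrite('pics/side3.png',im)
cv2.imwrite('pics/c6.png',cv2.resize(im[195:255,250:350],None,fx=7,fy=7,interpolation=cv2.INTER_CUBIC))
```

```text
False 8.875 p [ 0.5155 -0.1575  0.0441] F [-0.7447  4.0209  6.9349] 0.025338255677224197
False 9.125 p [ 0.5157 -0.1576  0.0439] F [-3.8171  4.6684 18.4355] 0.024873799991994214
```

View pics/c6.png

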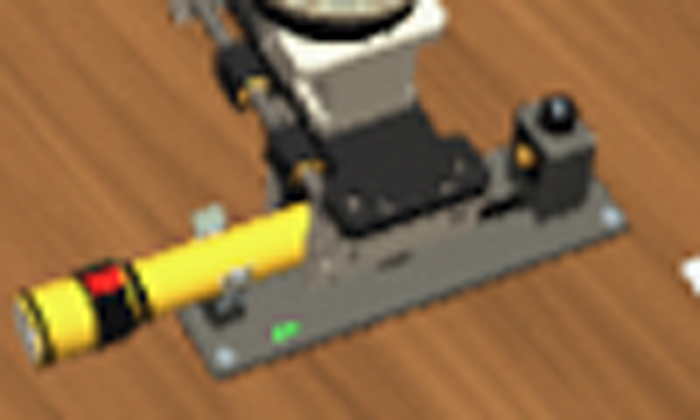

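Run:
```python
from h import *
s=robot.get_state();B=s['ee_pos']
robot.move_linear(B+[0,0,.0008],velocity=.01)
robot.gripper_to(.06)
s=robot.get_state();print(s['time'],s['ee_pos'],s['force'],s['opening'])
robot.move_linear(B+[0,0,.07],velocity=.15)
robot.move_linear(B+UC*.20+[0,0,.10],velocity=.25)
s=robot.get_state();print(s['time'],s['ee_pos'],s['force'])
for n in('top','side'):
    f=robot.grab_frame(n); cv2.imwrite(f"pics/{n}4.png",f[:,:,::-1])
t=cv2.imread('pics/top4.png')[140:240,270:340];u=cv2.imread('pics/side4.png')[195:270,240:360]
cv2.imwrite('pics/c7.png',cv2.resize(t,None,fx=6,fy=6,interpolation=cv2.INTER_CUBIC))
cv2.imwrite('pics/c8.png',cv2.resize(u,None,fx=6,fy=6,interpolation=cv2.INTER_CUBIC))
```

```text
10.2083 [ 0.5157 -0.1576  0.0447] [0.5885 0.4901 0.1053] 0.0599274201727349
11.775 [ 0.3194 -0.1246  0.1438] [-0.0801  0.1458 -0.4352]
```

View pics/c7.png

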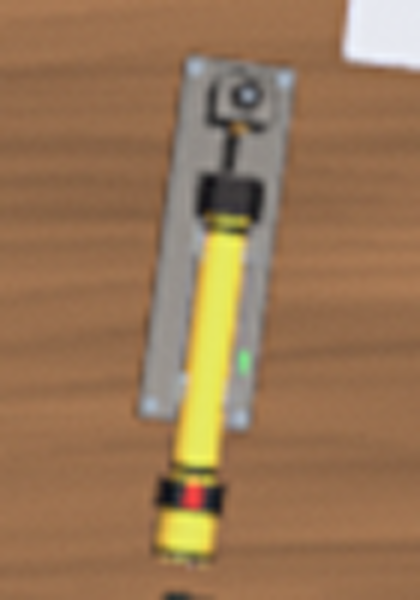

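View pics/c8.png

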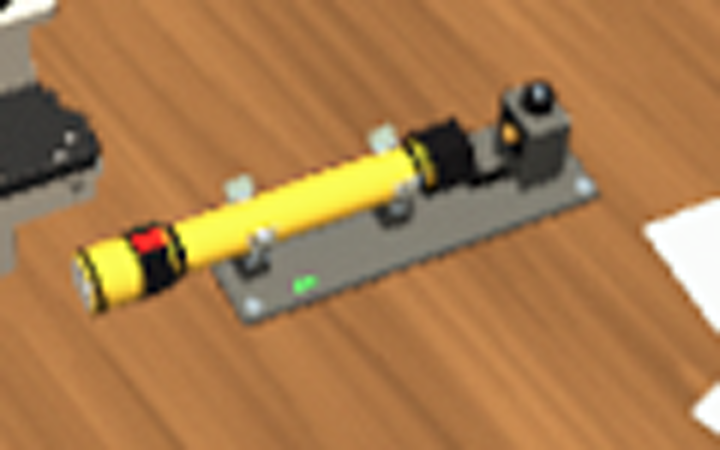

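```bash
cat > push.py <<'E'
from h import *
U=np.array([-.9866,.1629,0]);B=np.array([.5157,-.1576,0])
def st(tag):
    s=robot.get_state();p=s['ee_pos'];print(tag,round(s['time'],2),'x %.4f y %.4f z %.4f'%((p-OC)@UC,(p-OC)@VC,p[2]),'Fx %.1f'%(s['force']@UC),s['force'],flush=True);return s
E
python3 - <<'E'
from push import *
robot.gripper_to(0)
P=lambda x,z=.046:OC+((B-OC)@VC)*VC+UC*x+np.array([0,0,z])
robot.move_linear(P(.172),velocity=.15,threshold=10);st('down')
x=.172
r=robot.move_linear(P(.12),velocity=.02,threshold=2.5);s=st('touch %s'%r)
E
```

```text
down 13.69 x 0.1720 y -0.0018 z 0.0464 Fx 0.7 [-0.6455  0.3489  0.1964]
touch True 15.07 x 0.1464 y -0.0019 z 0.0458 Fx -0.2 [0.3215 0.5632 0.4207]
```

Run:
```python
from push import *
P=lambda x,z=.046:OC+((B-OC)@VC)*VC+UC*x+np.array([0,0,z])
x=.1464;pf=None
for i in range(11):
    x-=.002
    r=robot.move_linear(P(x),velocity=.015,threshold=13 if i<3 else 6);s=st(r)
    f=s['force']@UC
    if f>14 or (i>=3 and r): break
```

```text
False 15.39 x 0.1449 y -0.0019 z 0.0458 Fx 3.6 [-3.674   0.0284  0.2144]
False 15.68 x 0.1428 y -0.0019 z 0.0458 Fx 5.8 [-5.8035  0.4631 -0.328 ]
False 15.96 x 0.1407 y -0.0019 z 0.0459 Fx 5.0 [-4.8188  1.4062 -1.4699]
False 16.24 x 0.1385 y -0.0019 z 0.0460 Fx 3.3 [-3.201   0.7401 -2.0035]
False 16.52 x 0.1364 y -0.0019 z 0.0460 Fx 3.4 [-3.2801  0.7313 -2.3308]
False 16.81 x 0.1343 y -0.0019 z 0.0460 Fx 2.8 [-2.7178  0.7959 -2.442 ]
False 17.09 x 0.1323 y -0.0019 z 0.0460 Fx 2.9 [-2.8824  0.5717 -3.0065]
False 17.38 x 0.1303 y -0.0019 z 0.0460 Fx 3.8 [-3.9095 -0.2177 -2.8642]
False 17.66 x 0.1283 y -0.0019 z 0.0460 Fx 3.7 [-3.703   0.5331 -2.3573]
False 17.94 x 0.1263 y -0.0019 z 0.0460 Fx 2.4 [-2.3362  0.3922 -2.3696]
False 18.23 x 0.1243 y -0.0019 z 0.0460 Fx 3.2 [-3.1015  0.8547 -3.1281]
```

Run:
```python
from push import *
P=lambda x,z=.046:OC+((B-OC)@VC)*VC+UC*x+np.array([0,0,z])
x=.1243
for i in range(16):
    x-=.001
    r=robot.move_linear(P(x),velocity=.01,threshold=7);s=st(r)
    f=s['force']@UC
    if f>10 or r: break
```

```text
False 18.48 x 0.1233 y -0.0019 z 0.0460 Fx 4.4 [-4.3929  0.6735 -2.5763]
False 18.73 x 0.1223 y -0.0019 z 0.0460 Fx 3.1 [-3.0012  0.9227 -2.8017]
False 18.98 x 0.1213 y -0.0019 z 0.0460 Fx 4.5 [-4.533   0.4395 -3.3892]
False 19.23 x 0.1204 y -0.0019 z 0.0460 Fx 5.0 [-4.8762  1.0329 -2.212 ]
False 19.48 x 0.1195 y -0.0019 z 0.0460 Fx 5.5 [-5.4509  0.7011 -1.4652]
False 19.73 x 0.1185 y -0.0019 z 0.0459 Fx 5.3 [-5.2524  1.0046 -1.8173]
False 19.98 x 0.1176 y -0.0019 z 0.0459 Fx 6.3 [-6.1872  0.9333 -1.8715]
False 20.23 x 0.1166 y -0.0019 z 0.0459 Fx 6.2 [-6.1001  1.2355 -2.1451]
False 20.48 x 0.1158 y -0.0019 z 0.0459 Fx 7.7 [-7.6429  1.0248 -0.0718]
False 20.73 x 0.1158 y -0.0019 z 0.0458 Fx 12.8 [-12.7953   1.3657   6.7909]
```

Run:
```python
from push import *
P=lambda x,z=.046:OC+((B-OC)@VC)*VC+UC*x+np.array([0,0,z])
robot.move_linear(P(.150),velocity=.08);st('off')
robot.move_linear(P(.21,.14),velocity=.2);robot.move_linear(P(.24,.18),velocity=.2);s=st('clear')
for n in('top','side'):
    f=robot.grab_frame(n); cv2.imwrite(f"pics/{n}5.png",f[:,:,::-1])
t=cv2.imread('pics/top5.png')[140:240,270:340];u=cv2.imread('pics/side5.png')[195:270,240:360]
cv2.imwrite('pics/c9.png',cv2.resize(t,None,fx=6,fy=6,interpolation=cv2.INTER_CUBIC))
cv2.imwrite('pics/c10.png',cv2.resize(u,None,fx=6,fy=6,interpolation=cv2.INTER_CUBIC))
```

```text
off 21.33 x 0.1492 y -0.0019 z 0.0463 Fx 0.8 [-0.9234 -0.4436 -0.547 ]
clear 22.44 x 0.2395 y -0.0020 z 0.1796 Fx -0.3 [ 0.1843 -0.43    0.1482]
```

View pics/c9.png

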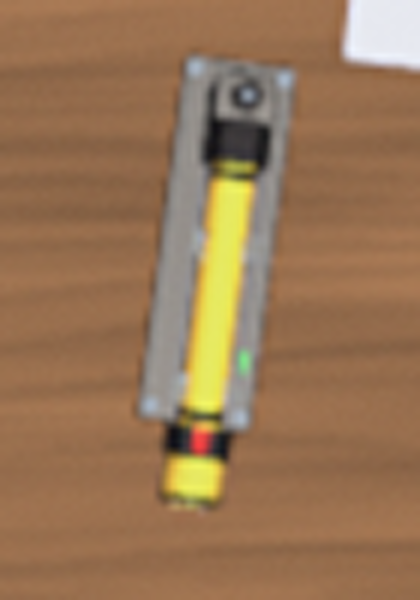

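View pics/c10.png

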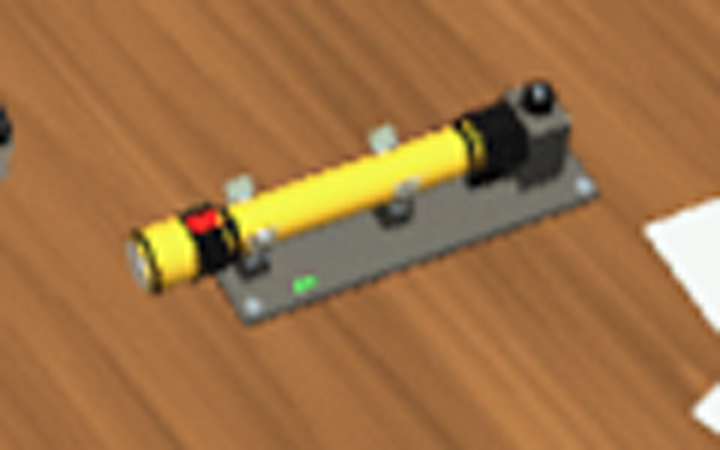

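Run:
```python
from rig import robot
robot.sign_off();print(robot.get_state()['time'])
```

```text
the job is handed in; nothing more can be done
the job is handed in; nothing more can be done
```

The torch is back on charge: home in both clips with its tail pressed up against the end block. I handed the job in just after 22.4 s, and no verdict was reported.

- **Snapping in:** I gripped the barrel and pressed the torch into both clips with its tail towards the end block. It stopped at the expected seat height, with the gripper at 43.9 mm against about 44.3 mm expected. The highest force I read was about 18 N in total, over both clips.
- **Sliding home:** After letting go, I pushed the lens with the closed fingers in small steps. Sliding took about 3–6 N at first. The force then rose over about 5 mm as the contact went in, and jumped to 12.8 N at a hard stop, so about 5–7 N of that was on the block.
- **Last pictures:** Both views show the torch lying along both clips with its tail against the block and the arm clear of it. I did not look at the mouse, note block or bottle again at the end, but the arm never worked near them.

**Disagreements and limits:**
- The two cameras disagreed by about 4 mm on where the cradle lies along its length. I aimed between them, and the 5 mm travel of the contact agreed with the result.
- On the approach to the torch the tool read about 10 N at its lowest point, probably a light touch of the fingertips on the desk.
- There was up to about 9 N of sideways force while the torch snapped in. I eased it by following the arm's actual position.
- The contact's final depth is inferred from the hard stop and the pictures, not read directly.

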